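Check a cast resin blank in the bench caliper

TASK

Take the amber resin blank from the sloped curing rack and lay it flat on the white rest block between the jaws of the bench caliper, lengthwise from jaw to jaw and with its long sides flush with the block's sides, and let go of it. Then slide the caliper's blue carriage gently shut so that the blank is held between the fixed jaw and the sprung tip, with the tip pushed about halfway into the carriage (never all the way in), and leave it like that. Leave the blue blank on the rack and do not disturb the little resin bottle and the jar behind the caliper.

Things in the scene. Friction and masses are not known exactly. Their poses are not given: they have to be found in the camera images.
- amber_blank: Amber-orange cast resin blank, a bar 100 x 34 x 28 mm (x, y, z), about 110 g. Origin at the centre of its underside; x along its length, z out of its top. It starts lying on one of the rack's two lanes, tilted 35 degrees like the slope: its x points up the slope (away from the robot), its lower end rests against a stop.
- blue_blank: Blue blank of the same size on the other lane; the two colours swap lanes. Stays where it is.
- rack: Fixed white curing rack, foot 170 x 170 mm, board sloping 35 degrees up towards its own +x, far edge 105 mm high. Origin under the foot's centre. Two lanes run up the slope at y = -40 and +40 mm: a mint strip 22 mm wide, 12 mm above the board, carries the blank, leaving room for fingertips under its overhanging sides; a stop 30 mm wide, half as high as the blank, stands at the low end.
- rest_top (a point): Centre of the top of the caliper's white rest block (34 mm in x, 80 in y, top 45 above the table). Caliper axes: y is the measuring line, from fixed jaw to carriage; x points to the ruled beam behind (28 mm high, 89 to 111 mm out); z up. Fixed jaw's face at y = -60 mm. Dark bed 12 mm thick, x -60 to 140, y -100 to 240 mm. The caliper is fixed to the table.
- fixed_jaw: Steel fixed jaw, 50 mm wide (x), 25 mm thick (y), top 78 mm above the table. Origin at the middle of its foot, 12 mm above the table; its measuring face is 12.5 mm from the origin, towards the rest block.
- carriage (a joint): How far the blue carriage has slid towards the fixed jaw (m, 0 fully open, stop at 0.13). The relaxed tip's face is at y = 130 mm minus this value in the axes of rest_top. It is stiff: about 9 N moves it, and it stays where it is left. Blue block 50 x 60 mm (x, y), top 75 mm above the table.
- thumb_post (a point): Point on the black thumb post on top of the carriage, by which it is slid: post 30 mm (x) by 16 mm (y), rising from 75 to 115 mm above the table; this point is on its axis, 100 mm above the table. Axes as rest_top.
- tip (a joint): How far the sprung measuring tip is pushed into the carriage (m): 0 relaxed, halfway 0.010, fully in 0.020. It takes 1.5 N to start moving, 4.5 N at halfway, 7.5 N fully in. Of the tip, 24 mm of red shaft show when relaxed, 14 mm at halfway.
- tip_pad: Steel pad, 24 mm across, at the end of the red sprung tip; origin at the centre of its contact face, 59 mm above the table, facing the fixed jaw.
- resin_bottle: Small black bottle with blue label, 36 mm across, 95 mm high, standing behind the caliper. Origin at its underside. Stays where it is.
- glitter_jar: Amber jar with red lid, 44 mm across, 50 mm high, behind the caliper. Origin at its underside. Stays where it is.
Mind the look-alikes: they are no part of the job. Several things have the shape of the amber_blank; the one meant has the colours described above.

How it is judged:
By the outcome, as a careful person would: the job done as asked, in the order asked, and still so for the second after the job is handed in, with the robot touching nothing.
It also fails if it takes over 64 s, if anything falls off the work surface, if the arm or the gripper's body presses on something with over 40 N, if the wrist force passes 120 N, or if a joint passes its speed limit or range.

ROBOT

A 6-joint arm with a two-finger parallel gripper is mounted at the origin on the work surface. World frame = base frame: x ahead of the robot, y to its left, z up, the work surface at z = 0. Lengths are in m, angles in rad, forces in N, time in s.
With the tool pointing down it reaches from about 0.375 to 0.975 m from the base axis. Payload 3.8 kg.
Tool frame: the origin (TCP) lies midway between the tips of the shut fingers; the grasp point (between the pads) lies 19 mm behind it (r.grip_point_offset is the z of the grasp point in the tool frame, in m); z points along the fingers, y is the direction in which the jaws open and shut (so a half turn about z gives the same grasp; the last joint's range is limited). The gripper opens to 85 mm and grips with 20 to 120 N. Pads are 22 mm wide; open, the fingers measure 114 mm over their backs; the gripper's body (76 mm by 85 mm) begins 54 mm behind the grasp point. The pads swing forward as they close: fully open they stand 13 mm farther back than shut.
Start: joints at [1.129, 0.264, 1.604, -0, 1.274, -0.037], TCP at [0.266, 0.62, 0.231] pointing down, gripper open.
Joint ranges: [-2.63, 2.63], [-0.94, 2.18], [0.31, 2.57], [-1.31, 4.45], [0, 2.66], [-2.55, 2.55]. Speed limits (rad/s): [2.57, 2.57, 3.14, 3.14, 3.14, 3.14].

INTERFACE

Orientations are given as a unit quaternion [x, y, z, w].
In Python, from rig import r, vision gives the robot as it stands.
- The arm moves only by the tool send_rows, never from a script. Its argument "rows" is a list of rows, each a list of 7 numbers: the shift along the tool's x, y, z in cm, then the turn, a rotation vector about the tool's x, y, z in degrees, then the opening, from -1 (shut) to 1 (fully open), so that 0 is half open. A call has 1 to 8 rows; each row shifts and turns the commanded pose from where the row before left it, along the tool's axes as they then stand; what a row does not reach is not made up. A row lasts 1/10 s, in which the tool goes at most 50 mm and 8.59 degrees, less where a joint would pass 70% of its speed; a pose out of reach is approached as far as the arm can. A call with a gripper value outside its range is refused whole. The fingers move at their own pace and stop on an object; "newtons" is the grip in N (left out, the last holds). Time passes only in rows, so rows that do not move let the fingers close. It gives the time, the measured TCP pose, the force and the opening at its end, in the units of the state.
- r.sense(): the state, without advancing time (a new reading comes with each control period).
- vision.camera(name): name is "side" or "top" or "wrist"; returns a dict with "pixels" (480x640x3 uint8, red, green, blue), "vertical_fov" (degrees; the focal length in pixels is half the picture's height over the tangent of half this angle, whatever the lens; pixels are square), "cx", "cy" (the principal point, pixels), "R" (3x3) and "t" (3): a world point X has camera coordinates R X + t. Camera axes: x right, y down, z forward; pixel columns grow to the right and rows downward; lengths in m; the calibration is good to about 2 mm. A picture is of the moment at which its call begins. There is no depth.
- r.close_job(): hands the job in, once; it reports no verdict.
The state is a dict: "time_s": time; "qpos": joint angles; "qd": joint speeds; "effort": joint torques, N m; "eef_pos": TCP position; "tool_rot": TCP orientation; "contact_force": force on the tool from outside, world axes, zero at the start; "wrist_torque": the same for the moment, N m; "finger_gap": finger opening in m.
Only numpy, scipy, OpenCV 4.12 (cv2) and the standard library are available. Lean on these libraries where they do the work, as an engineer would, in place of code of your own. Each camera call takes 0.05 s, during which the arm holds its last target. There are 200 camera calls.

## Working session

There is one attempt and no reset: what is moved stays moved. The work goes in short steps, Python scripts to look and compute and a tool call to move; the robot and the scene stay as the last step left them, time stands still between calls to the robot, and variables do not carry over. Pictures are saved under pics/ and viewed, about 8 in all and at most 12, crops included, and the job is handed in when it is done.

Besides the shell and the picture viewer there is one more tool, called after "Call:" as a command line: name --pt "numbers of a row" for each row, then --argument value for the rest. send_rows: Moves the arm, as the interface text tells. Its arguments: {"type":"object","properties":{"rows":{"type":"array","items":{"type":"array","items":{"type":"number"}}},"newtons":{"type":"number"}},"required":["rows"]}

```bash
mkdir -p pics; ls
cat > h.py <<'E'
import numpy as np,cv2
from scipy.spatial.transform import Rotation as Ro
from rig import r,vision
def snap(n,f,crop=None,s=1):
    c=vision.camera(n);p=c["pixels"][:,:,::-1]
    np.savez(f"pics/{f}.npz",**{k:c[k] for k in("pixels","vertical_fov","cx","cy","R","t")})
    if crop:p=p[crop[1]:crop[3],crop[0]:crop[2]]
    cv2.imwrite(f"pics/{f}.png",cv2.resize(p,None,fx=s,fy=s,interpolation=cv2.INTER_CUBIC));return c
def F(c):return 240/np.tan(np.radians(float(c["vertical_fov"]))/2)
def onz(c,u,v,z):
    d=np.array(c["R"]).T@np.array([(u-c["cx"])/F(c),(v-c["cy"])/F(c),1]);o=-np.array(c["R"]).T@np.array(c["t"])
    return o+d*(z-o[2])/d[2]
def proj(c,X):
    p=np.atleast_2d(X)@np.array(c["R"]).T+np.array(c["t"]);return p[:,:2]/p[:,2:]*F(c)+[float(c["cx"]),float(c["cy"])]
E
python3 - <<'E'
from h import *
s=r.sense();print(s)
print(r.grip_point_offset)
for n in("top","side"):
    c=snap(n,n+"0");print(n,F(c),c["cx"],c["cy"],-np.array(c["R"]).T@c["t"],np.round(c["R"],3))
E
```

```text
pics
{'time_s': 0.0, 'qpos': array([ 1.12908607e+00,  2.64745863e-01,  1.60539569e+00,  3.16636382e-05,
        1.27369157e+00, -3.68664218e-02]), 'qd': array([ 0.00141399,  0.00015339, -0.00129495,  0.00100813, -0.00037073,
       -0.00170083]), 'effort': array([ 1.85894874e-03, -5.15113091e+01, -3.67311716e+01, -1.33612247e-05,
        1.30291883e-02,  3.73048579e-06]), 'eef_pos': array([0.265521  , 0.61977981, 0.22995522]), 'tool_rot': array([ 2.01046817e-01,  9.79580993e-01, -1.08472668e-03, -2.80209519e-04]), 'contact_force': array([-0.27092698,  0.43210763, -0.04929565]), 'wrist_torque': array([ 0.01678102, -0.02256414, -0.01465588]), 'finger_gap': 0.08533035089252078}
-0.0187
top 550.4422417272591 321.47575436573857 246.5353436092672 [ 0.40326686 -0.017861    1.17885446] [[ 0.015 -1.     0.013]
 [-0.999 -0.016 -0.052]
 [ 0.052 -0.012 -0.999]]
side 477.95957781862444 314.2029166085683 236.91663571614654 [ 0.26000332 -0.61216812  0.65384941] [[ 0.94  -0.341 -0.018]
 [-0.244 -0.634 -0.734]
 [ 0.238  0.694 -0.679]]
```

View pics/top0.png

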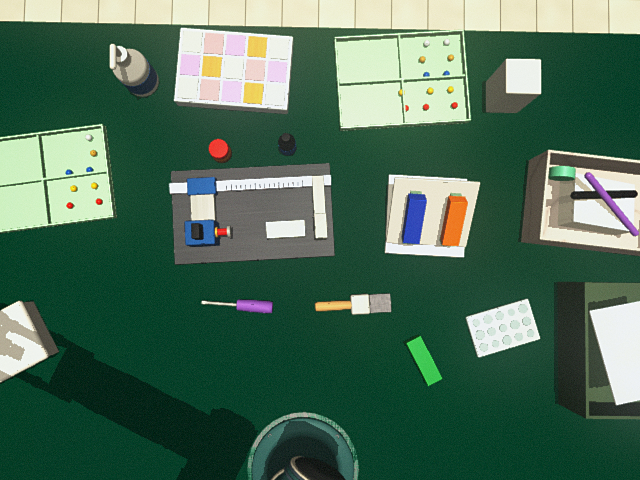

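View pics/side0.png

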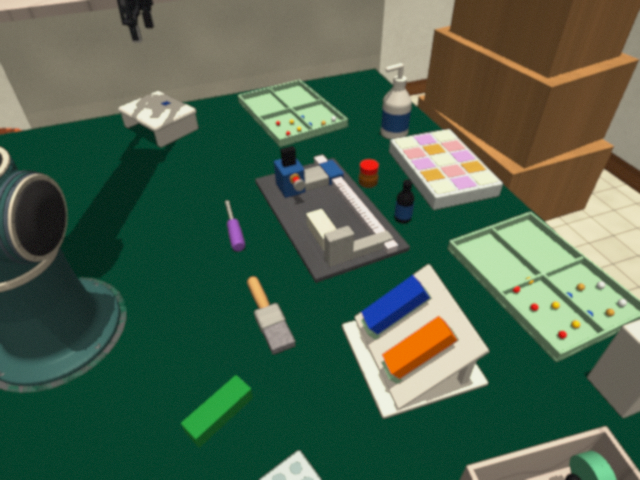

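Look-alikes of the blank's shape: orange bar on the rack's right lane (455,220), blue bar on the left lane (414,218), green bar on the table (424,360). The orange one on the rack is the one meant. I'll confirm it in an enlarged crop.

Run:
```python
import cv2
a=cv2.imread("pics/top0.png");a1=cv2.resize(a[155:275,160:340],None,fx=4.4,fy=4.4,interpolation=cv2.INTER_CUBIC)
cv2.imwrite("pics/capc.png",a1)
cv2.imwrite("pics/rackc.png",cv2.resize(a[165:265,375:490],None,fx=6,fy=6,interpolation=cv2.INTER_CUBIC))
```

```text
(no output)
```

View pics/capc.png

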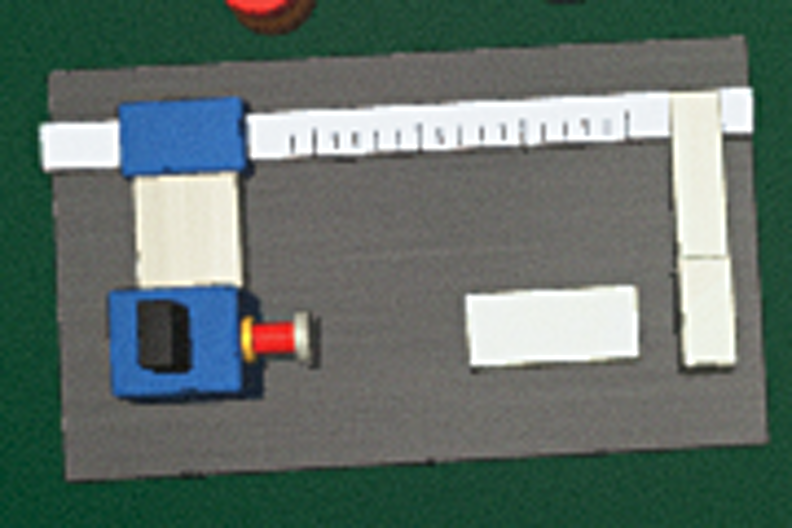

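View pics/rackc.png

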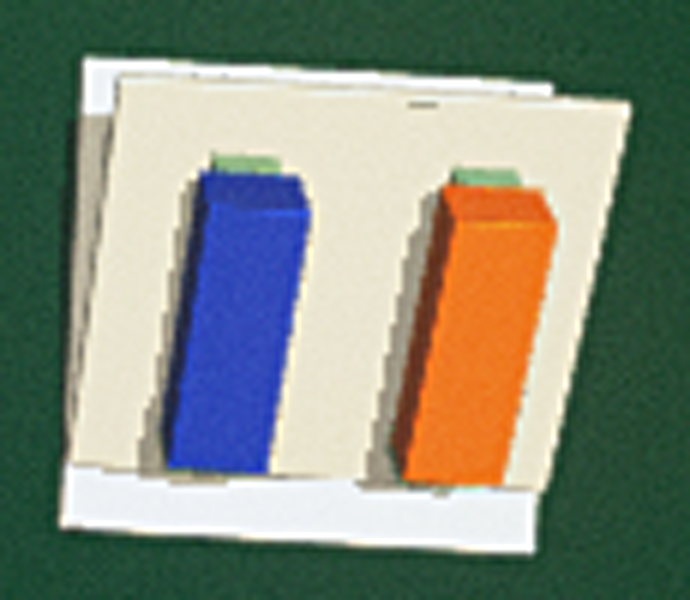

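The crop confirms it: the orange bar in the right lane, with its top face spanning about (455,222)-(500,485) in the crop, is the amber blank. I'll fit the caliper from its corners and the blank by silhouette in both views.

```bash
cat >> h.py <<'E'
def orange(c,lo=(3,150,60),hi=(17,255,255),box=None):
    h=cv2.cvtColor(np.ascontiguousarray(c["pixels"]),cv2.COLOR_RGB2HSV);m=cv2.inRange(h,lo,hi)
    if box is not None:
        z=np.zeros_like(m);z[box[1]:box[3],box[0]:box[2]]=m[box[1]:box[3],box[0]:box[2]];m=z
    n,l,s,_=cv2.connectedComponentsWithStats(m);k=1+np.argmax(s[1:,4]);return (l==k).astype(np.float32),s[k]
BOX=np.array([[x,y,z] for x in(-.05,.05) for y in(-.017,.017) for z in(0,.028)])
def render(c,X,S=8):
    h=cv2.convexHull(proj(c,X).astype(np.float32))
    m=np.zeros((480,640),np.uint8);cv2.fillConvexPoly(m,np.round(h*256).astype(np.int32),255,cv2.LINE_AA,8)
    return cv2.GaussianBlur(m.astype(np.float32)/255,(0,0),1)
E
cat > fit.py <<'E'
from h import *
from scipy.optimize import least_squares,minimize
T=np.load("pics/top0.npz");S=np.load("pics/side0.npz")
P=[(466,295,17,40,45),(636,286,17,-40,45),(639,355,-17,-40,45),(470,365,-17,40,45),(50,71,140,240,12),(744,37,140,-100,12),(768,441,-60,-100,12),(66,481,-60,240,12),(685,367,-25,-60,78),(735,365,-25,-85,78)]
P=np.array(P,float);uv=P[:,:2]/4.4+[160,155]-.4;L=P[:,2:]/1000
def X(p):
    c,s=np.cos(p[2]),np.sin(p[2]);return np.c_[p[0]+c*L[:,0]-s*L[:,1],p[1]+s*L[:,0]+c*L[:,1],L[:,2]]
q=least_squares(lambda p:(proj(T,X(p))-uv).ravel(),[.4,.05,0]);print("cal",q.x,np.degrees(q.x[2]));print(np.round(q.fun.reshape(-1,2),1).tolist())
print("side corners",proj(S,X(q.x)).round(0).tolist())
M=[(c,cv2.GaussianBlur(orange(c)[0],(0,0),1)) for c in(T,S)]
print([orange(c)[1] for c in(T,S)])
def W(p):return (Ro.from_euler("z",p[3])*Ro.from_euler("y",-np.radians(35))).apply(BOX)+p[:3]
def cost(p,ms=M):return sum(((render(c,W(p))-m)**2).sum() for c,m in ms)
p0=np.r_[onz(T,455,220,.08),-.05];p0[2]=.06
for ms in(M,M[:1]):
    b=minimize(cost,p0,args=(ms,),method="Nelder-Mead",options=dict(initial_simplex=p0+np.vstack([np.zeros(4),np.diag([.01,.01,.01,.05])]),maxiter=600))
    print("blank",b.x.round(4),np.degrees(b.x[3]),b.fun,[m.sum() for _,m in ms])
E
python3 fit.py
```

```text
cal [0.49858497 0.04375425 0.06982588] 4.000728475624109
[[-0.1, -0.2], [0.0, -0.2], [0.2, 0.5], [-0.2, 0.3], [-0.8, -0.3], [0.7, -0.7], [0.5, 0.7], [-0.7, 0.3], [-0.4, -0.0], [0.7, -0.2]]
side corners [[320.0, 208.0], [337.0, 233.0], [321.0, 238.0], [304.0, 213.0], [332.0, 157.0], [408.0, 246.0], [313.0, 279.0], [253.0, 178.0], [321.0, 233.0], [327.0, 241.0]]
[array([441, 196,  27,  50, 966], dtype=int32), array([  407,     0,   233,   219, 21934], dtype=int32)]
blank [ 0.573  -0.3936 -0.3072 -0.0454] -2.6025926333920477 15380.662109375 [np.float32(966.0), np.float32(21934.932)]
blank [ 0.5322 -0.3141 -0.0035 -0.0562] -3.2184749362716176 10.590319633483887 [np.float32(966.0)]
```

```bash
sed -i 's/M=\[(c,cv2.GaussianBlur(orange(c)\[0\],(0,0),1)) for c in(T,S)\]/M=[(c,cv2.GaussianBlur(orange(c,box=b)[0],(0,0),1)) for c,b in((T,(420,180,480,260)),(S,(370,305,480,400)))]/; /side corners/d; /^print(\[orange/d' fit.py
cat >> fit.py <<'E'
pr=np.array([.565,-.285,.0,-.05])
b=minimize(cost,np.r_[b.x[:2],.05,b.x[3]],method="Nelder-Mead",options=dict(maxiter=800,xatol=1e-5))
print(b.x,b.fun);
# implied rack: lane center -40
F_=[(62,527),(535,552),(85,58)]
print([onz(T,u/6+375,v/6+165,.006).round(4).tolist() for u,v in F_],[onz(T,u/6+375,v/6+165,.105).round(4).tolist() for u,v in((118,75),(630,102))])
E
python3 fit.py
```

```text
cal [0.49858497 0.04375425 0.06982588] 4.000728475624109
[[-0.1, -0.2], [0.0, -0.2], [0.2, 0.5], [-0.2, 0.3], [-0.8, -0.3], [0.7, -0.7], [0.5, 0.7], [-0.7, 0.3], [-0.4, -0.0], [0.7, -0.2]]
blank [ 0.5268 -0.2952  0.0703 -0.0253] -1.4474118704865946 189.34527587890625 [np.float32(966.0), np.float32(2170.0)]
blank [ 0.5322 -0.3141 -0.0035 -0.0562] -3.2184749362716176 10.590319633483887 [np.float32(966.0)]
[ 0.52681263 -0.29505122  0.07002115 -0.0345574 ] 191.57859802246094
[[0.4534, -0.1687, 0.006], [0.4472, -0.3377, 0.006], [0.6219, -0.1754, 0.006]] [[0.598, -0.173, 0.105], [0.592, -0.3417, 0.105]]
```

```bash
cat >> h.py <<'E'
YC=np.radians(4.0);REST=np.array([.4986,.0438,.045]);YR=np.radians(-2.1)
RACK=(Ro.from_euler("z",YR)*Ro.from_euler("y",-35,degrees=True)).as_matrix()  # cols: up-slope, left, normal
RG=np.c_[RACK[:,0],-RACK[:,1],-RACK[:,2]]
UND=np.array([.5268,-.2955,.0705])
RC=Ro.from_euler("z",YC).as_matrix();RP=np.c_[RC[:,1],RC[:,0],-RC[:,2]]
def go(P,R=None):
    s=r.sense();Q=Ro.from_quat(s["tool_rot"]);d=np.array(P)-s["eef_pos"]
    print("t%.2f"%s["time_s"],"tcp",s["eef_pos"].round(4),"gap%.4f"%s["finger_gap"],"f",s["contact_force"].round(1),"q",s["qpos"].round(2));print(" shift cm",(100*Q.inv().apply(d)).round(2))
    if R is not None:print(" turn",np.degrees((Q.inv()*Ro.from_matrix(R)).as_rotvec()).round(2)," shift after turn",(100*(d@R)).round(2))
E
python3 -c "
from h import *
D=np.c_[RG[:,0]*[1,1,0],RG[:,1],[0,0,-1]];D[:,0]/=np.linalg.norm(D[:,0])
print(D);go([.45,-.29,.25],D)"
```

```text
[[ 9.99328394e-01 -3.66437087e-02  0.00000000e+00]
 [-3.66437087e-02 -9.99328394e-01  0.00000000e+00]
 [ 0.00000000e+00  1.73472348e-18 -1.00000000e+00]]
t0.10 tcp [0.2655 0.6198 0.2301] gap0.0855 f [0.2 0.3 0.8] q [ 1.13  0.26  1.61  0.    1.27 -0.04]
 shift cm [-52.79 -76.37  -1.84]
 turn [-4.0000e-02  1.6000e-01  1.5891e+02]  shift after turn [21.77 90.25 -1.99]
```

Call:
send_rows --pt "-2.2 -3.2 -0.1 0 0 0 1" --pt "-2.2 -3.2 -0.1 0 0 0 1" --pt "-2.2 -3.2 -0.1 0 0 0 1" --pt "-2.2 -3.2 -0.1 0 0 0 1" --pt "-2.2 -3.2 -0.1 0 0 0 1" --pt "-2.2 -3.2 -0.1 0 0 0 1" --pt "-2.2 -3.2 -0.1 0 0 0 1" --pt "-2.2 -3.2 -0.1 0 0 0 1"

```text
time_s: 0.9
eef_pos: [0.3266, 0.3141, 0.2388]
tool_rot: [0.201, 0.98, -0.0, -0.0]
contact_force: [1.0, 0.6, -0.0]
finger_gap: 0.0855
```

Call:
send_rows --pt "-2.2 -3.2 -0.1 0 0 0 1" --pt "-2.2 -3.2 -0.1 0 0 0 1" --pt "-2.2 -3.2 -0.1 0 0 0 1" --pt "-2.2 -3.2 -0.1 0 0 0 1" --pt "-2.2 -3.2 -0.1 0 0 0 1" --pt "-2.2 -3.2 -0.1 0 0 0 1" --pt "-2.2 -3.2 -0.1 0 0 0 1" --pt "-2.2 -3.2 -0.1 0 0 0 1"

```text
time_s: 1.7
eef_pos: [0.3874, 0.0096, 0.2471]
tool_rot: [0.201, 0.98, 0.0, 0.0]
contact_force: [0.3, -0.3, -0.5]
finger_gap: 0.0856
```

Call:
send_rows --pt "-2.2 -3.2 -0.1 0 0 0 1" --pt "-2.2 -3.2 -0.1 0 0 0 1" --pt "-2.2 -3.2 -0.1 0 0 0 1" --pt "-2.2 -3.2 -0.1 0 0 0 1" --pt "-2.2 -3.2 -0.1 0 0 0 1" --pt "-2.2 -3.2 -0.1 0 0 0 1" --pt "-2.2 -3.2 -0.1 0 0 0 1" --pt "-2.2 -3.2 -0.1 0 0 0 1"

```text
time_s: 2.5
eef_pos: [0.4484, -0.2949, 0.2548]
tool_rot: [0.201, 0.98, 0.0, -0.0]
contact_force: [-0.4, 1.0, -0.5]
finger_gap: 0.0852
```

Call:
send_rows --pt "0 0 0 0 0 8 1" --pt "0 0 0 0 0 8 1" --pt "0 0 0 0 0 8 1" --pt "0 0 0 0 0 8 1" --pt "0 0 0 0 0 8 1" --pt "0 0 0 0 0 8 1" --pt "0 0 0 0 0 8 1" --pt "0 0 0 0 0 8 1"

```text
time_s: 3.3
eef_pos: [0.4483, -0.2932, 0.2547]
tool_rot: [0.692, 0.722, -0.0, -0.001]
contact_force: [-0.2, 0.1, 0.7]
finger_gap: 0.0854
```

Call:
send_rows --pt "0 0 0 0 0 8 1" --pt "0 0 0 0 0 8 1" --pt "0 0 0 0 0 8 1" --pt "0 0 0 0 0 8 1" --pt "0 0 0 0 0 8 1" --pt "0 0 0 0 0 8 1" --pt "0 0 0 0 0 8 1" --pt "0 0 0 0 0 8 0.5"

```text
time_s: 4.1
eef_pos: [0.4484, -0.2932, 0.2547]
tool_rot: [0.969, 0.246, -0.0, -0.0]
contact_force: [-0.1, 0.1, 0.1]
finger_gap: 0.0732
```

Call:
send_rows --pt "0 0 0 0 0 8 0.5" --pt "0 0 0 0 0 8 0.5" --pt "0 0 0 0 0 8 0.5" --pt "0 0 0 0 0 7 0.5" --pt "0 0 0 0 0 0 0.5"

```text
time_s: 4.6
eef_pos: [0.4484, -0.2932, 0.2547]
tool_rot: [1.0, -0.019, -0.0, -0.0]
contact_force: [-0.6, -0.2, -0.4]
finger_gap: 0.0639
```

```bash
python3 -c "
from h import *
go(UND+.12*RACK[:,2],RG)"
```

```text
t4.60 tcp [ 0.4484 -0.2932  0.2547] gap0.0639 f [-0.6 -0.2 -0.4] q [-0.63 -0.01  1.87 -0.    1.29  0.98]
 shift cm [ 0.97 -0.05  8.59]
 turn [ 0.   35.05 -0.12]  shift after turn [-4.14 -0.06  7.59]
```

Call:
send_rows --pt "0 0 0 0 7 0 0.5" --pt "0 0 0 0 7 0 0.5" --pt "0 0 0 0 7 0 0.5" --pt "0 0 0 0 7 0 0.5" --pt "0 0 0 0 7 0 0.5" --pt "-2.1 0 2.0 0 0 0 0.5" --pt "-2.0 -0.1 2.0 0 0 0 0.5" --pt "0 0 0 0 0 0 0.5"

```text
time_s: 5.4
eef_pos: [0.4352, -0.2892, 0.1937]
tool_rot: [0.954, -0.018, 0.298, 0.003]
contact_force: [-0.8, 1.1, -0.4]
finger_gap: 0.064
```

```bash
python3 -c "
from h import *
go(UND-.006*RACK[:,2],RG)
c=snap('wrist','w1')
s=r.sense()
print(proj(c,s['eef_pos']).round(1),proj(c,UND+BOX@RACK.T).round(1).tolist())"
```

```text
t5.40 tcp [ 0.4352 -0.2892  0.1937] gap0.0640 f [-0.8  1.1 -0.4] q [-0.94 -0.26  2.32  0.67  0.8   0.26]
 shift cm [ 0.55  0.36 15.95]
 turn [-0.25  0.35 -0.16]  shift after turn [ 0.45  0.29 15.96]
[[326.1 298.3]] [[348.0, 273.4], [350.1, 286.4], [307.5, 273.5], [305.9, 286.5], [349.8, 151.1], [352.3, 152.9], [305.5, 151.3], [303.4, 153.1]]
```

View pics/w1.png

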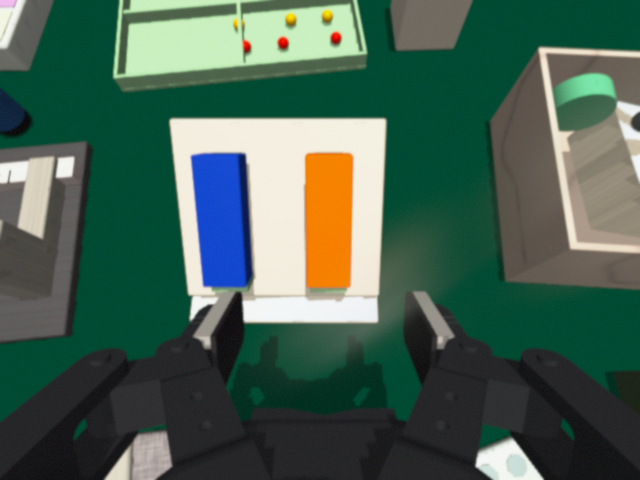

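The wrist view shows the amber blank's top face spanning (305–353,153) to (306–350,287), within 1–2 px of my predicted corners. The pose estimate holds, so I'm descending.

Call:
send_rows --pt "0.1 0.1 2 0 0.3 0 0.5" --pt "0.1 0.1 2 0 0 0 0.5" --pt "0.1 0.1 2 0 0 0 0.5" --pt "0.1 0 2 0 0 0 0.5" --pt "0.1 0 2 0 0 0 0.5" --pt "0 0 1.5 0 0 0 0.5" --pt "0 0 1.0 0 0 0 0.5" --pt "0 0 0 0 0 0 0.5"

```text
time_s: 6.25
eef_pos: [0.5154, -0.298, 0.1001]
tool_rot: [0.953, -0.017, 0.303, 0.006]
contact_force: [-0.9, -0.8, -0.3]
finger_gap: 0.0643
```

```bash
python3 -c "
from h import *
go(UND-.006*RACK[:,2],RG)"
```

```text
t6.25 tcp [ 0.5154 -0.298   0.1001] gap0.0643 f [-0.9 -0.8 -0.3] q [-0.8   0.02  2.29  0.89  0.54  0.1 ]
 shift cm [-0.79 -0.29  3.67]
 turn [ 0.   -0.32  0.01]  shift after turn [-0.77 -0.29  3.67]
```

Call:
send_rows --pt "-0.4 -0.15 0 0 -0.3 0 0.5" --pt "-0.4 -0.15 0 0 0 0 0.5" --pt "0 0 0 0 0 0 0.5" --pt "0 0 0 0 0 0 0.5"

```text
time_s: 6.65
eef_pos: [0.5075, -0.2948, 0.0956]
tool_rot: [0.953, -0.018, 0.301, 0.006]
contact_force: [0.4, -0.2, -0.1]
finger_gap: 0.0643
```

```bash
python3 -c "
from h import *
go(UND-.006*RACK[:,2],RG)"
```

```text
t6.65 tcp [ 0.5075 -0.2948  0.0956] gap0.0643 f [ 0.4 -0.2 -0.1] q [-0.81  0.01  2.31  0.89  0.54  0.09]
 shift cm [ 0.14 -0.01  3.77]
 turn [ 0.09 -0.03 -0.08]  shift after turn [ 0.14 -0.01  3.77]
```

Call:
send_rows --pt "0.1 0 1 0 0 0 0.5" --pt "0 0 1 0 0 0 0.5" --pt "0 0 1 0 0 0 0.5" --pt "0 0 0.7 0 0 0 0.5" --pt "0 0 0 0 0 0 0.5" --pt "0 0 0 0 0 0 0.5" --newtons 30

```text
time_s: 7.25
eef_pos: [0.5297, -0.2952, 0.0648]
tool_rot: [0.954, -0.018, 0.3, 0.005]
contact_force: [-0.1, 0.6, 1.3]
finger_gap: 0.0644
```

Call:
send_rows --pt "0 0 0 0 0 0 -1" --pt "0 0 0 0 0 0 -1" --pt "0 0 0 0 0 0 -1" --pt "0 0 0 0 0 0 -1" --pt "0 0 0 0 0 0 -1" --pt "0 0 0 0 0 0 -1" --pt "0 0 0 0 0 0 -1" --pt "0 0 0 0 0 0 -1"

```text
time_s: 8.05
eef_pos: [0.5298, -0.2957, 0.0659]
tool_rot: [0.953, -0.018, 0.301, 0.006]
contact_force: [-5.4, 1.4, 5.4]
finger_gap: 0.0338
```

```bash
python3 -c "
from h import *
go(UND-.006*RACK[:,2],RG)"
```

```text
t8.05 tcp [ 0.5298 -0.2957  0.0659] gap0.0338 f [-5.4  1.4  5.4] q [-0.77  0.09  2.29  0.98  0.48  0.01]
 shift cm [ 0.01 -0.01  0.05]
 turn [ 0.07 -0.03 -0.06]  shift after turn [ 0.01 -0.01  0.05]
```

Call:
send_rows --pt "0 0 -0.5 0 0 0 -1" --pt "0 0 -1.5 0 0 0 -1" --pt "0 0 -2 0 0 0 -1" --pt "0 0 -2 0 0 0 -1" --pt "0 0 -2 0 0 0 -1" --pt "0 0 -2 0 0 0 -1" --pt "0 0 -2 0 0 0 -1" --pt "0 0 0 0 0 0 -1"

```text
time_s: 8.85
eef_pos: [0.4608, -0.2939, 0.1659]
tool_rot: [0.953, -0.018, 0.302, 0.007]
contact_force: [0.6, -0.6, -0.7]
finger_gap: 0.0337
```

Call:
send_rows --pt "0 0 0 0 -7 0 -1" --pt "0 0 0 0 -7 0 -1" --pt "0 0 0 0 -7 0 -1" --pt "0 0 0 0 -7 0 -1" --pt "0 0 0 0 -7 0 -1" --pt "0 0 0 0 0 0 -1" --pt "0 0 0 0 0 0 -1"

```text
time_s: 9.55
eef_pos: [0.4614, -0.2916, 0.1619]
tool_rot: [1.0, -0.018, 0.004, -0.002]
contact_force: [0.3, -0.7, -2.1]
finger_gap: 0.0339
```

```bash
python3 -c "
from h import *
go(REST+RC@[0,-.007,.13],RP)"
```

```text
t9.55 tcp [ 0.4614 -0.2916  0.1619] gap0.0339 f [ 0.3 -0.7 -2.1] q [-0.61  0.07  1.96  0.01  1.11  0.99]
 shift cm [  2.61 -32.96  -1.19]
 turn [  0.22  -0.47 -96.03]  shift after turn [32.5   6.05 -1.31]
```

Call:
send_rows --pt "0 0 -0.3 0 0 -8 -1" --pt "0 0 -0.3 0 0 -8 -1" --pt "0 0 -0.3 0 0 -8 -1" --pt "0 0 -0.3 0 0 -8 -1" --pt "0 0 0 0 0 -8 -1" --pt "0 0 0 0 0 -8 -1" --pt "0 0 0 0 0 -8 -1" --pt "0 0 0 0 0 -8 -1"

```text
time_s: 10.35
eef_pos: [0.4593, -0.2921, 0.1747]
tool_rot: [0.857, 0.516, 0.004, 0.001]
contact_force: [0.2, 0.2, -1.3]
finger_gap: 0.0339
```

Call:
send_rows --pt "0 0 0 0 0 -8 -1" --pt "0 0 0 0 0 -8 -1" --pt "0 0 0 0 0 -8 -1" --pt "0 0 0 0 0 -8 -1" --pt "3 0.6 0 0 0 0 -1" --pt "3 0.6 0 0 0 0 -1" --pt "3 0.6 0 0 0 0 -1" --pt "3 0.6 0 0 0 0 -1"

```text
time_s: 11.15
eef_pos: [0.4751, -0.1701, 0.1749]
tool_rot: [0.684, 0.73, 0.004, 0.002]
contact_force: [0.3, -0.6, -1.3]
finger_gap: 0.0337
```

Call:
send_rows --pt "3 0.6 0 0 0 0 -1" --pt "3 0.6 0 0 0 0 -1" --pt "3 0.6 0 0 0 0 -1" --pt "3 0.6 0 0 0 0 -1" --pt "3 0.6 0 0 0 0 -1" --pt "3 0.4 0 0 0 0 -1" --pt "2 0 0 0 0 0 -1" --pt "0 0 0 0 0 0 -1"

```text
time_s: 11.95
eef_pos: [0.4955, 0.0323, 0.1753]
tool_rot: [0.682, 0.731, 0.004, 0.002]
contact_force: [0.4, 0.1, -1.7]
finger_gap: 0.0335
```

Call:
send_rows --pt "0 0 0 0 0 0 -1" --pt "0 0 0 0 0 0 -1"

```text
time_s: 12.15
eef_pos: [0.4966, 0.0296, 0.1758]
tool_rot: [0.683, 0.73, 0.003, 0.003]
contact_force: [-0.3, -0.7, -1.0]
finger_gap: 0.0335
```

```bash
cat > see.py <<'E'
from h import *
import sys
from scipy.optimize import minimize
# silhouette fit of held blank in side view, pose unknown: x,y,z,yaw,pitch around expected
s=r.sense();go(REST+RC@[0,-.007,.05],RP)
T=snap("top",sys.argv[1]+"t");S=snap("side",sys.argv[1]+"s",(220,90,420,290),3)
R=Ro.from_quat(s["tool_rot"])
p=s["eef_pos"]
E
python3 see.py b1
```

```text
t12.15 tcp [0.4966 0.0296 0.1758] gap0.0335 f [-0.3 -0.7 -1. ] q [ 0.01 -0.04  2.04  0.    1.13 -0.06]
 shift cm [0.7  0.23 8.08]
 turn [ 0.46 -0.01 -0.2 ]  shift after turn [0.7  0.29 8.08]
```

View pics/b1s.png

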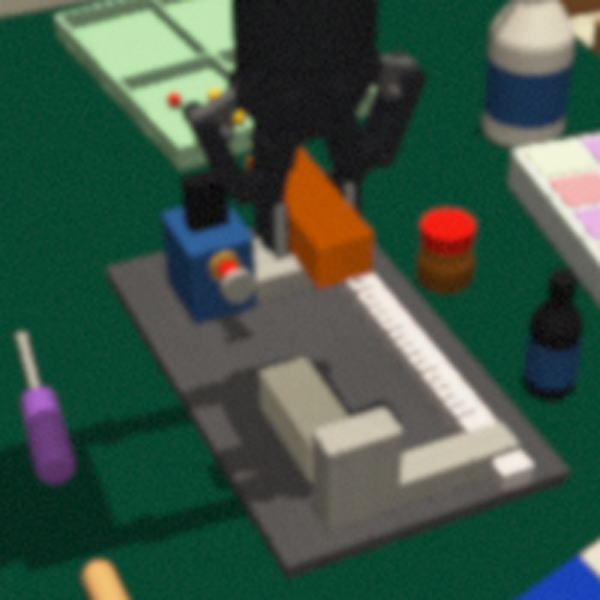

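The blank hangs level in the gripper, with its near end face at crop corners (312,252), (370,232), (375,262) and (318,283). Next I'll solve its offset in the tool.

Run:
```python
from h import *
from scipy.optimize import least_squares,minimize
S=np.load("pics/b1s.npz");s=r.sense();R=Ro.from_quat(s["tool_rot"]).as_matrix()
uv=np.array([(318,283),(375,262),(370,232),(312,252)])/3+[220,90]-.3
L=np.array([(-.05,-.017,0),(-.05,.017,0),(-.05,.017,-.028),(-.05,-.017,-.028)])  # tool axes, z down
f=lambda p:(proj(S,s["eef_pos"]+(L+p)@R.T)-uv).ravel()
q=least_squares(f,[0,0,0]);print("offset in tool (underside centre)",q.x.round(4),q.fun.round(1))
m,st=orange(S,lo=(5,150,40),hi=(17,255,255),box=(295,130,350,200));print(st)
L2=np.array([(x,y,z) for x in(-.05,.05) for y in(-.017,.017) for z in(0,-.028)])
print(proj(S,s["eef_pos"]+(L2+[0.003,0,-.006])@R.T).round(1).tolist())
```

```text
offset in tool (underside centre) [0.0448 0.0217 0.0274] [-0.1  0.5 -1.8  2.5  0.1 -0.6  1.7 -2.3]
[314 139  31  47 894]
[[324.0, 185.4], [323.8, 171.3], [342.6, 180.0], [342.9, 166.0], [300.7, 154.9], [300.0, 141.3], [318.1, 150.3], [317.8, 136.8]]
```

Call:
send_rows --pt "0.3 0.1 0 0.4 0 -0.2 -1" --pt "0.3 0.2 2 0 0 0 -1" --pt "0 0 2 0 0 0 -1" --pt "0 0 2 0 0 0 -1" --pt "0 0 2 0 0 0 -1" --pt "0 0 2 0 0 0 -1" --pt "0 0 1.5 0 0 0 -1" --pt "0 0 0 0 0 0 -1"

```text
time_s: 13.05
eef_pos: [0.4979, 0.0366, 0.0587]
tool_rot: [0.682, 0.731, -0.001, -0.002]
contact_force: [-0.8, 0.3, -1.5]
finger_gap: 0.0334
```

Call:
send_rows --pt "0 0 0 0 0 0 -1" --pt "0 0 0 0 0 0 -1"

```text
time_s: 13.25
eef_pos: [0.5012, 0.0367, 0.0623]
tool_rot: [0.682, 0.732, 0.001, 0.001]
contact_force: [0.4, -0.3, -1.7]
finger_gap: 0.0335
```

Run:
```python
from h import *
go(REST+RC@[0,-.0075,0],RP)
S=snap("side","b2s",(270,170,370,270),6)
s=r.sense();R=Ro.from_quat(s["tool_rot"]).as_matrix()
L=np.array([(-.05,-.017,0),(-.05,.017,0),(-.05,.017,-.028),(-.05,-.017,-.028)])
for p in([0,0,-.006],[0,0,-.003]):print("end face crop px",((proj(S,s["eef_pos"]+(L+p)@R.T)-[270,170])*6+2.5).round(0).tolist())
B=np.array([(17,-40,0),(-17,-40,0),(-17,40,0),(17,40,0),(25,-60,33),(-25,-60,33)])/1000
print("block",((proj(S,REST+B@RC.T)-[270,170])*6+2.5).round(0).tolist())
W=snap("wrist","b2w")
```

```text
t13.25 tcp [0.5012 0.0367 0.0623] gap0.0335 f [ 0.4 -0.3 -1.7] q [ 0.02  0.11  2.13  0.    0.9  -0.05]
 shift cm [-0.03 -0.21  1.73]
 turn [ 0.17 -0.01  0.04]  shift after turn [-0.03 -0.21  1.73]
end face crop px [[338.0, 387.0], [438.0, 354.0], [440.0, 285.0], [337.0, 317.0]]
end face crop px [[338.0, 394.0], [438.0, 362.0], [440.0, 292.0], [337.0, 324.0]]
block [[406.0, 379.0], [308.0, 410.0], [208.0, 261.0], [301.0, 233.0], [461.0, 331.0], [311.0, 378.0]]
```

View pics/b2s.png

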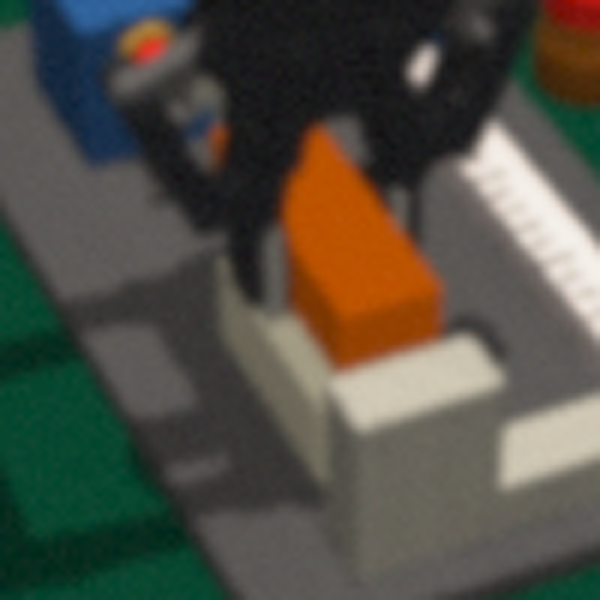

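The side view shows the blank's end face within 1 px of prediction: top corners at (342,318) and (440,287) in the crop. The jaw's inner top edge, (330,380)–(470,335), sits about 2 px right of prediction, so the caliper's x may be off by 2–3 mm. The wrist view should settle it.

Run:
```python
from h import *
W=np.load("pics/b2w.npz")
B=np.array([(17,-40,0),(-17,-40,0),(-17,40,0),(17,40,0),(25,-60,33),(-25,-60,33),(25,-85,33),(-25,-85,33),(140,-100,-33),(-60,-100,-33),(-60,240,-33),(140,240,-33),(89,0,-17),(111,0,-17)])/1000
print(proj(W,REST+B@RC.T).round(0).tolist())
```

```text
[[356.0, 353.0], [286.0, 353.0], [280.0, 186.0], [361.0, 186.0], [382.0, 441.0], [260.0, 441.0], [379.0, 489.0], [262.0, 489.0], [551.0, 409.0], [222.0, 410.0], [155.0, -374.0], [701.0, -371.0], [500.0, 263.0], [544.0, 262.0]]
```

View pics/b2w.png

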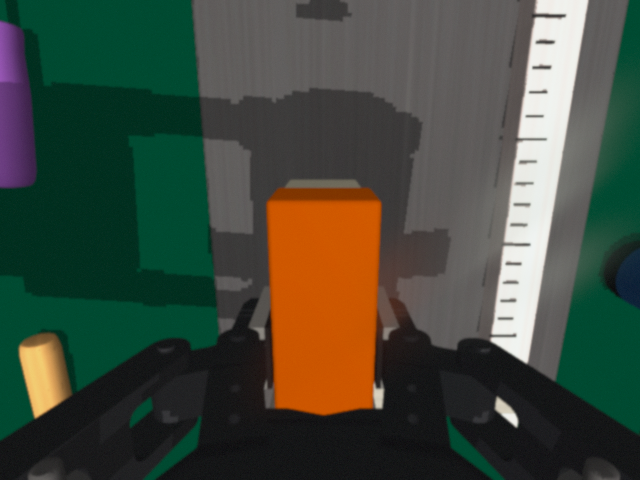

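Run:
```python
from h import *
W=np.load("pics/b2w.npz");p=np.array([.5012,.0367,.0623]);R=RP
L2=np.array([(.05,y,z) for y in(-.017,.017) for z in(0,-.028)]+[(-.05,0,-.028)])
for h in(-.006,):print(proj(W,p+(L2+[0,0,h])@R.T).round(1).tolist())
m=cv2.cvtColor(W["pixels"],cv2.COLOR_RGB2HSV)
print(W["pixels"][176:206:2,323].tolist())
g=W["pixels"][183].astype(int).sum(1);print(g[276:296],g[352:372])
print(W["pixels"][250,262:276].tolist(),W["pixels"][250,372:386].tolist())
```

```text
[[279.1, 187.1], [268.5, 199.7], [373.0, 187.0], [385.7, 199.6], [326.5, 474.5]]
[[59, 57, 57], [67, 64, 62], [100, 95, 84], [109, 104, 90], [109, 104, 90], [113, 103, 87], [122, 68, 39], [126, 53, 0], [126, 53, 0], [126, 51, 0], [129, 55, 0], [131, 55, 0], [157, 65, 0], [193, 82, 0], [202, 85, 0]]
[172 167 173 173 182 175 177 177 182 187 208 243 277 291 296 302 298 301
 301 300] [308 312 308 312 297 276 226 195 178 170 163 173 170 168 169 175 179 175
 176 170]
[[58, 59, 59], [60, 59, 60], [61, 61, 61], [62, 61, 60], [68, 62, 59], [85, 59, 50], [124, 61, 23], [162, 68, 0], [184, 78, 0], [195, 82, 0], [203, 87, 0], [205, 86, 0], [206, 86, 0], [206, 87, 0]] [[207, 87, 0], [206, 87, 0], [205, 85, 0], [204, 86, 0], [199, 85, 0], [189, 81, 0], [168, 73, 0], [132, 66, 29], [92, 60, 49], [73, 60, 56], [71, 60, 58], [71, 60, 58], [69, 60, 54], [71, 61, 59]]
```

Run:
```python
from h import *
W=np.load("pics/b2w.npz")
for z in(0,-.017,-.033):
  B=np.array([(-.017,.04,z),(.017,.04,z)]);print(z,proj(W,REST+B@RC.T).round(1).tolist())
P=W["pixels"].astype(int)
for v in(180,182,184,186,188):
  g=P[v].sum(1);w=np.where(g[270:380]>245)[0]+270;print(v,w[0],w[-1])
for v in(189,192,195,203,215,230):
  w=np.where((P[v,:,0]-P[v,:,2]>50))[0];w=w[(w>250)&(w<400)];print("or",v,w[0],w[-1])
p=np.array([.5012,.0367,.0623])
L=np.array([(x,y,-.034) for x in (.05,.02) for y in(-.017,.017)]);print(proj(W,p+L@RP.T).round(1).tolist())
```

```text
0 [[280.4, 186.4], [360.6, 186.3]]
-0.017 [[284.3, 181.7], [357.0, 181.6]]
-0.033 [[287.3, 178.0], [354.2, 178.0]]
180 290 355
182 288 357
184 287 358
186 286 359Traceback (most recent call last):
  File "<stdin>", line 7, in <module>
IndexError: index 0 is out of bounds for axis 0 with size 0
```

Comparing blank and block within the same wrist image, they are about 0.3 mm apart in x. The side view agrees, so the caliper is about 1.8 mm farther out than I first fitted. I'm lowering straight down.

Call:
send_rows --pt "0 0 0.6 0.2 0 0 -1" --pt "0 -0.03 0.6 0 0 0 -1" --pt "0 0 0.4 0 0 0 -1" --pt "0 0 0.2 0 0 0 -1" --pt "0 0 0 0 0 0 -1" --pt "0 0 0 0 0 0 -1" --newtons 20

```text
time_s: 13.95
eef_pos: [0.4995, 0.0368, 0.0441]
tool_rot: [0.682, 0.732, -0.001, -0.001]
contact_force: [-5.0, 0.6, 8.3]
finger_gap: 0.0335
```

```bash
sed -i 's/REST=np.array(\[.4986/REST=np.array([.5004/' h.py; python3 -c "
from h import *
go(REST+RC@[0,-.0075,-.006],RP)"
```

```text
t13.95 tcp [0.4995 0.0368 0.0441] gap0.0335 f [-5.   0.6  8.3] q [ 0.02  0.14  2.14  0.    0.87 -0.05]
 shift cm [-0.06  0.14  0.51]
 turn [-0.2  -0.01  0.06]  shift after turn [-0.06  0.14  0.51]
```

Call:
send_rows --pt "0 0 0 0 0 0 -1" --pt "0 0 0 0 0 0 -1"

```text
time_s: 14.15
eef_pos: [0.4995, 0.0368, 0.0441]
tool_rot: [0.682, 0.732, -0.001, -0.001]
contact_force: [-4.2, -0.3, 8.6]
finger_gap: 0.0335
```

```bash
python3 -c "
from h import *
go(REST+RC@[0,-.0075,-.006],RP);print(r.sense()['wrist_torque'])"
```

```text
t14.15 tcp [0.4995 0.0368 0.0441] gap0.0335 f [-4.2 -0.3  8.6] q [ 0.02  0.14  2.14  0.    0.87 -0.05]
 shift cm [-0.06  0.14  0.5 ]
 turn [-0.19 -0.01  0.06]  shift after turn [-0.06  0.14  0.51]
[0.00194187 0.61211426 0.02750691]
```

Call:
send_rows --pt "0 0 -0.1 0 0 0 -1" --pt "0 0 0 0 0 0 -1" --pt "0 0 0 0 0 0 -0.05" --pt "0 0 0 0 0 0 -0.05" --pt "0 0 0 0 0 0 -0.05" --pt "0 0 0 0 0 0 -0.05"

```text
time_s: 14.75
eef_pos: [0.4997, 0.0368, 0.0441]
tool_rot: [0.682, 0.732, -0.001, -0.001]
contact_force: [-0.4, 0.6, 1.0]
finger_gap: 0.0406
```

Run:
```python
from h import *
go(REST+RC@[0,-.0075,-.006],RP)
S=snap("side","b3s",(270,170,370,270),6);snap("wrist","b3w")
```

```text
t14.75 tcp [0.4997 0.0368 0.0441] gap0.0406 f [-0.4  0.6  1. ] q [ 0.02  0.14  2.14  0.    0.87 -0.05]
 shift cm [-0.06  0.12  0.51]
 turn [-0.14 -0.01  0.05]  shift after turn [-0.06  0.11  0.51]
```

View pics/b3s.png

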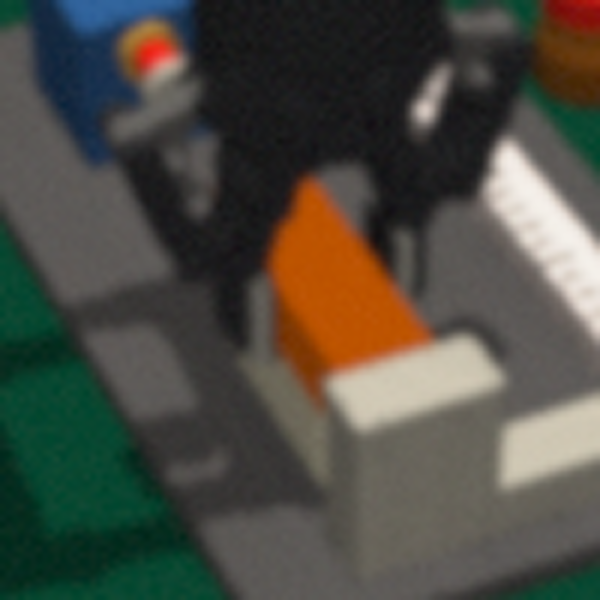

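Call:
send_rows --pt "0 0.05 0.2 0 0 0 -0.05" --pt "0 0 0.2 0 0 0 -0.05" --pt "0 0 0.1 0 0 0 -0.05" --pt "0 0 0 0 0 0 -0.05" --pt "0 0 0 0 0 0 -0.05"

```text
time_s: 15.35
eef_pos: [0.5001, 0.0369, 0.0391]
tool_rot: [0.682, 0.732, -0.001, -0.001]
contact_force: [0.9, 0.2, -0.3]
finger_gap: 0.0406
```

Call:
send_rows --pt "0 0 0 0 0 0 -0.15" --pt "0 0 0 0 0 0 -0.2" --pt "0 0 0 0 0 0 -0.3" --pt "0 0 0 0 0 0 -0.3" --pt "0 0 0 0 0 0 -0.3" --pt "0 0 0 0 0 0 -0.3" --newtons 20

```text
time_s: 15.95
eef_pos: [0.5007, 0.0369, 0.0394]
tool_rot: [0.682, 0.732, -0.0, -0.001]
contact_force: [1.6, -0.2, 1.3]
finger_gap: 0.0337
```

Run:
```python
from h import *
go(REST+RC@[0,-.0075,-.006],RP);print(r.sense()['wrist_torque'])
```

```text
t15.95 tcp [0.5007 0.0369 0.0394] gap0.0337 f [ 1.6 -0.2  1.3] q [ 0.02  0.15  2.14  0.    0.86 -0.05]
 shift cm [-0.06  0.02  0.04]
 turn [-0.08 -0.01  0.05]  shift after turn [-0.06  0.02  0.04]
[ 0.06318445 -0.35965406  0.01430749]
```

Call:
send_rows --pt "0 0 0 0 0 0 0" --pt "0 0 0 0 0 0 0" --pt "0 0 0 0 0 0 0.3" --pt "0 0 0 0 0 0 0.3" --pt "0 0 -1 0 0 0 0.3" --pt "0 0 -2 0 0 0 0.3" --pt "0 0 -3 0 0 0 0.3" --pt "0 0 -3 0 0 0 0.3"

```text
time_s: 16.75
eef_pos: [0.4999, 0.0368, 0.1304]
tool_rot: [0.682, 0.732, -0.001, -0.001]
contact_force: [0.1, -0.5, 0.4]
finger_gap: 0.0557
```

Call:
send_rows --pt "0 0 -2 0 0 0 -1" --pt "0 0 -2 0 0 0 -1" --pt "0 0 -1 0 0 0 -1" --pt "0 0 0 0 0 0 -1" --pt "0 0 0 0 0 0 -1" --pt "0 0 0 0 0 0 -1"

```text
time_s: 17.35
eef_pos: [0.4995, 0.0368, 0.1778]
tool_rot: [0.682, 0.732, -0.002, -0.002]
contact_force: [-0.1, -0.6, -0.1]
finger_gap: 0.0
```

Run:
```python
from h import *
T=np.load("pics/top0.npz")
for u,v in((138,303),(185,303),(185,370),(140,370)):
    X=onz(T,u/4.4+160,v/4.4+155,.115);print(((X-REST)@RC).round(4))
W=snap("wrist","b4w")
B=np.array([(-.017,.04,0),(.017,.04,0),(.017,-.04,0),(-.017,-.04,0)]);print(proj(W,REST+B@RC.T).round(1).tolist())
print("blank",proj(W,REST+(BOX[:,[1,0,2]]+[0,-.007,0])@RC.T).round(1).tolist())
go(REST+RC@[0,.24,.115],RP)
```

```text
[0.0108 0.1773 0.07  ]
[0.0097 0.1568 0.07  ]
[-0.0198  0.1581  0.07  ]
[-0.0187  0.1777  0.07  ]
[[303.9, 166.1], [351.2, 166.1], [349.1, 270.8], [305.4, 270.8]]
blank [[305.7, 291.1], [303.7, 306.6], [348.7, 291.1], [351.1, 306.7], [303.9, 161.9], [301.5, 164.7], [351.3, 161.9], [354.2, 164.7]]
t17.40 tcp [0.4995 0.0368 0.1777] gap-0.0001 f [-0.2 -0.5  0.8] q [ 0.02 -0.02  2.03  0.    1.14 -0.05]
 shift cm [24.69  0.17  1.78]
 turn [-0.3  -0.02  0.06]  shift after turn [24.69  0.14  1.77]
```

View pics/b4w.png

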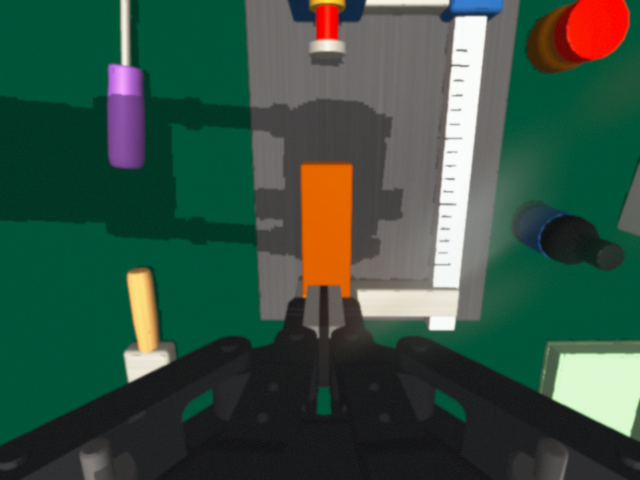

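The wrist view shows the blank square on the block, edges at u = 301–352 from v = 165 down, as predicted. Next I'm going behind the thumb post with the fingers shut.

Call:
send_rows --pt "2.9 0 0 0 0 0 -1" --pt "2.9 0 0 0 0 0 -1" --pt "2.9 0 0 0 0 0 -1" --pt "2.9 0.1 0 0 0 0 -1" --pt "2.9 0 0 0 0 0 -1" --pt "2.9 0 0 0 0 0 -1" --pt "2.9 0 0 0 0 0 -1" --pt "2.9 0 0 0 0 0 -1"

```text
time_s: 18.2
eef_pos: [0.4843, 0.2692, 0.1779]
tool_rot: [0.682, 0.732, -0.002, -0.001]
contact_force: [0.6, -0.5, 0.6]
finger_gap: 0.0002
```

Call:
send_rows --pt "0 0 0 0 0 0 -1" --pt "0 0 0 0 0 0 -1" --pt "0 0 2 0 0 0 -1" --pt "0 0 2 0 0 0 -1" --pt "0 0 2 0 0 0 -1" --pt "0 0 2 0 0 0 -1" --pt "0 0 0 0 0 0 -1" --pt "0 0 0 0 0 0 -1"

```text
time_s: 19.0
eef_pos: [0.4846, 0.2672, 0.0988]
tool_rot: [0.682, 0.731, -0.002, -0.001]
contact_force: [-0.0, 1.1, -0.3]
finger_gap: 0.0001
```

Run:
```python
from h import *
s=r.sense();print(((s["eef_pos"]-REST)@RC).round(4))
go(REST+RC@[0,.2,.05],RP)
W=snap("wrist","b5w")
```

```text
[-2.00e-04  2.24e-01  5.38e-02]
t19.00 tcp [0.4846 0.2672 0.0988] gap0.0001 f [-0.   1.1 -0.3] q [0.46 0.16 1.99 0.   1.   0.39]
 shift cm [-2.4   0.02  0.38]
 turn [-0.23  0.04 -0.01]  shift after turn [-2.4   0.02  0.38]
```

View pics/b5w.png

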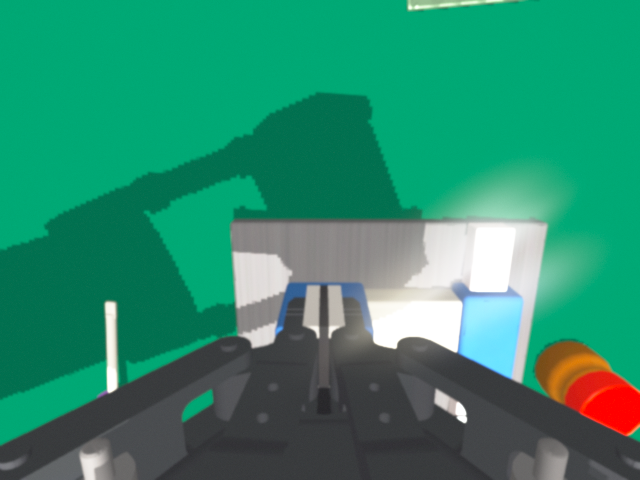

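The fingers are centred on the carriage at u≈322, behind the post. I'm approaching slowly until I feel contact.

Call:
send_rows --pt "0 0 0.4 0 0 0 -1" --pt "-0.6 0 0 0 0 0 -1" --pt "-0.6 0 0 0 0 0 -1" --pt "-0.3 0 0 0 0 0 -1" --pt "-0.2 0 0 0 0 0 -1" --pt "0 0 0 0 0 0 -1"

```text
time_s: 19.65
eef_pos: [0.4862, 0.2511, 0.0954]
tool_rot: [0.682, 0.732, -0.001, -0.001]
contact_force: [0.1, -0.3, -0.2]
finger_gap: 0.0001
```

Call:
send_rows --pt "-0.2 0 0 0 0 0 -1" --pt "-0.2 0 0 0 0 0 -1" --pt "0 0 0 0 0 0 -1"

```text
time_s: 19.95
eef_pos: [0.4863, 0.2472, 0.0952]
tool_rot: [0.682, 0.732, -0.001, -0.001]
contact_force: [-0.1, 0.3, 0.1]
finger_gap: 0.0002
```

Call:
send_rows --pt "-0.2 0 0 0 0 0 -1" --pt "-0.2 0 0 0 0 0 -1" --pt "0 0 0 0 0 0 -1"

```text
time_s: 20.25
eef_pos: [0.4867, 0.2432, 0.0952]
tool_rot: [0.682, 0.732, -0.001, -0.001]
contact_force: [1.1, 0.4, 0.1]
finger_gap: -0.0001
```

Call:
send_rows --pt "-0.2 0 0 0 0 0 -1" --pt "-0.2 0 0 0 0 0 -1" --pt "0 0 0 0 0 0 -1"

```text
time_s: 20.55
eef_pos: [0.487, 0.2391, 0.0952]
tool_rot: [0.682, 0.732, -0.001, -0.001]
contact_force: [0.6, -0.0, 0.8]
finger_gap: -0.0
```

Call:
send_rows --pt "-0.2 0 0 0 0 0 -1" --pt "-0.2 0 0 0 0 0 -1" --pt "0 0 0 0 0 0 -1"

```text
time_s: 20.85
eef_pos: [0.4873, 0.2352, 0.0952]
tool_rot: [0.682, 0.732, -0.001, -0.001]
contact_force: [-0.3, 0.4, -0.1]
finger_gap: 0.0001
```

Call:
send_rows --pt "-0.2 0 0 0 0 0 -1" --pt "-0.1 0 0 0 0 0 -1" --pt "0 0 0 0 0 0 -1"

```text
time_s: 21.15
eef_pos: [0.4875, 0.2331, 0.0953]
tool_rot: [0.682, 0.731, -0.0, -0.001]
contact_force: [-1.1, 5.3, -1.8]
finger_gap: 0.0001
```

Call:
send_rows --pt "-0.2 0 0 0 0 0 -1" --pt "0 0 0 0 0 0 -1"

```text
time_s: 21.35
eef_pos: [0.4875, 0.232, 0.0953]
tool_rot: [0.682, 0.731, 0.0, -0.002]
contact_force: [0.3, 6.4, -1.8]
finger_gap: 0.0001
```

Call:
send_rows --pt "-0.2 0 0 0 0 0 -1" --pt "0 0 0 0 0 0 -1"

```text
time_s: 21.55
eef_pos: [0.4877, 0.2303, 0.0953]
tool_rot: [0.682, 0.731, 0.0, -0.002]
contact_force: [-0.9, 8.6, -1.5]
finger_gap: -0.0
```

```bash
python3 -c "
from h import *
s=r.sense();print(((s['eef_pos']-REST)@RC).round(4),s['contact_force']@RC)"
```

```text
[0.0003 0.1869 0.0503] [-0.33098467  8.60412574 -1.54713055]
```

Contact came at caliper y≈0.187, with force building to the ~9 N slide level. I'm sliding gently.

Call:
send_rows --pt "-0.3 0 0 0 0 0 -1" --pt "-0.5 0 0 0 0 0 -1" --pt "-0.5 0 0 0 0 0 -1" --pt "-0.5 0 0 0 0 0 -1" --pt "-0.5 0 0 0 0 0 -1" --pt "-0.5 0 0 0 0 0 -1" --pt "-0.5 0 0 0 0 0 -1" --pt "-0.5 0 0 0 0 0 -1"

```text
time_s: 22.35
eef_pos: [0.4903, 0.1926, 0.0953]
tool_rot: [0.682, 0.731, 0.001, -0.002]
contact_force: [-1.5, 10.0, -1.0]
finger_gap: -0.0002
```

Call:
send_rows --pt "-0.5 0 0 0 0 0 -1" --pt "-0.5 0 0 0 0 0 -1" --pt "-0.5 0 0 0 0 0 -1" --pt "-0.5 0 0 0 0 0 -1" --pt "-0.5 0 0 0 0 0 -1" --pt "-0.5 0 0 0 0 0 -1" --pt "-0.4 0 0 0 0 0 -1" --pt "0 0 0 0 0 0 -1"

```text
time_s: 23.15
eef_pos: [0.4927, 0.1585, 0.0953]
tool_rot: [0.682, 0.731, 0.001, -0.002]
contact_force: [-1.5, 9.8, -1.3]
finger_gap: 0.0
```

```bash
cat > tip.py <<'E'
from h import *
import sys
s=r.sense();print(((s['eef_pos']-REST)@RC).round(4),(s['contact_force']@RC).round(1),s["time_s"])
S=snap("side",sys.argv[1]+"s",(250,150,370,270),5);T=snap("top",sys.argv[1]+"t")
for n,c in(("side",S),("top",T)):
    h=cv2.cvtColor(np.ascontiguousarray(c["pixels"]),cv2.COLOR_RGB2HSV)
    red=((h[...,0]<4)|(h[...,0]>174))&(h[...,1]>170)&(h[...,2]>70)
    org=(h[...,0]>4)&(h[...,0]<17)&(h[...,1]>200)&(h[...,2]>60)
    a=proj(c,REST+RC@[0,.0,.014])[0]
    for k,m in(("red",red),("amber",org)):
        v,u=np.where(m);g=(abs(u-a[0])<110)&(abs(v-a[1])<60);u,v=u[g],v[g]
        n_,l,st,ce=cv2.connectedComponentsWithStats(m.astype(np.uint8))
        print(n,k,[(st[i].tolist()) for i in range(1,n_) if st[i,4]>8 and abs(ce[i]-a).max()<110])
E
python3 tip.py d1
```

```text
[0.0003 0.1149 0.0503] [-0.8  9.9 -1.3] 23.15
side red [[361, 160, 17, 15, 204]]
side amber [[360, 171, 17, 15, 172], [306, 196, 26, 37, 220], [315, 199, 26, 28, 53]]
top red [[209, 139, 20, 20, 301], [255, 227, 7, 6, 42]]
top amber [[290, 235, 12, 2, 13], [275, 236, 11, 1, 11]]
```

Run:
```python
from h import *
for f,u0,v0 in(("top0",205,225),("d1t",245,222)):
    c=np.load(f"pics/{f}.npz");p=c["pixels"][v0:v0+16,u0:u0+36]
    a=p[5:9].mean(0).astype(int);print(f,[(u0+i,*x) for i,x in enumerate(a.tolist())])
c=np.load("pics/d1t.npz");print(proj(c,REST+RC@np.array([[0,.058,.014],[0,.043,.014],[0,.043,.028],[0,-.057,.028]]).T.T[0]),[proj(c,REST+RC@np.array(x)).round(1).tolist() for x in([0,.058,.014],[0,.043,.028],[0,-.06,.028])])
```

```text
top0 [(205, 53, 108, 178), (206, 52, 108, 175), (207, 51, 107, 175), (208, 52, 107, 177), (209, 53, 110, 178), (210, 56, 114, 181), (211, 56, 113, 184), (212, 49, 107, 180), (213, 37, 90, 160), (214, 83, 76, 85), (215, 254, 216, 73), (216, 245, 216, 74), (217, 196, 68, 40), (218, 243, 43, 44), (219, 242, 50, 43), (220, 241, 51, 44), (221, 240, 51, 43), (222, 240, 51, 41), (223, 240, 51, 46), (224, 240, 49, 43), (225, 239, 41, 34), (226, 239, 84, 71), (227, 221, 227, 205), (228, 223, 226, 204), (229, 205, 201, 180), (230, 78, 76, 67), (231, 53, 55, 51), (232, 61, 60, 59), (233, 107, 105, 101), (234, 109, 108, 106), (235, 105, 104, 100), (236, 107, 104, 101), (237, 107, 105, 101), (238, 105, 103, 99), (239, 106, 102, 99), (240, 105, 104, 101)]
d1t [(245, 40, 65, 99), (246, 41, 67, 102), (247, 38, 64, 98), (248, 41, 65, 102), (249, 37, 64, 100), (250, 33, 59, 99), (251, 47, 52, 72), (252, 171, 132, 49), (253, 249, 221, 76), (254, 211, 79, 40), (255, 238, 43, 40), (256, 241, 51, 42), (257, 240, 53, 45), (258, 240, 51, 42), (259, 239, 49, 38), (260, 241, 45, 34), (261, 240, 68, 58), (262, 223, 199, 177), (263, 224, 229, 212), (264, 226, 226, 211), (265, 238, 177, 69), (266, 239, 191, 46), (267, 237, 191, 51), (268, 237, 192, 54), (269, 237, 191, 53), (270, 237, 190, 52), (271, 237, 192, 53), (272, 238, 191, 54), (273, 238, 194, 54), (274, 238, 194, 58), (275, 238, 194, 56), (276, 238, 192, 56), (277, 238, 194, 56), (278, 238, 194, 56), (279, 238, 193, 56), (280, 237, 194, 55)]
[[256.41432475 228.60955726]] [[[256.4, 228.6]], [[263.1, 227.6]], [[314.2, 224.9]]]
```

The top image shows the pad already touching the blank (pad edge at u≈264.7), so the carriage didn't start fully open. Collar-to-pad length has gone from 12.6 to 10.2 px, which means the tip is in about 5 mm and needs about 5 mm more.

```bash
cat > meas.py <<'E'
from h import *
import sys
def cr(a,th,i0,i1):
    for i in range(i0,i1):
        if a[i]<th<=a[i+1]:return i+(th-a[i])/(a[i+1]-a[i])
def m(c,u0,u1):
    a=np.array(c["pixels"])[230:234].astype(float).mean(0)
    L=cr(a[:,0]-a[:,2],20,u0,u1);P=cr(a[:,2],110,int(L)+4,u1)
    return L,P
if __name__=="__main__":
    print("ref",m(np.load("pics/top0.npz"),205,245),"d1",m(np.load("pics/d1t.npz"),240,280))
    s=r.sense();print(((s['eef_pos']-REST)@RC).round(4),(s['contact_force']@RC).round(1),s["time_s"])
    c=snap("top",sys.argv[1]);L,P=m(c,240,285);print(L,P,P-L)
    print(c["pixels"][232,L.__int__()-2:int(L)+16].tolist());print("jaw",c["pixels"][228:232,305:322].mean(0).astype(int).tolist())
E
python3 meas.py d2t
```

```text
ref (np.float64(214.12211668928086), np.float64(226.2859813084112)) d1 (np.float64(251.5183673469388), np.float64(261.83076923076925))
[0.0003 0.115  0.0503] [-1.   8.8 -1.6] 23.25
251.4786150712831 261.8293413173653 10.35072624608219
[[40, 67, 101], [33, 62, 99], [36, 50, 74], [124, 95, 44], [230, 174, 58], [186, 76, 38], [209, 28, 24], [211, 33, 28], [205, 30, 24], [202, 38, 30], [194, 29, 25], [195, 29, 18], [188, 35, 30], [183, 113, 97], [179, 179, 164], [182, 174, 159], [235, 137, 54], [241, 194, 49]]
jaw [[238, 199, 60], [238, 198, 60], [238, 198, 61], [238, 199, 59], [238, 199, 61], [238, 198, 58], [238, 199, 60], [239, 201, 60], [239, 197, 50], [218, 137, 49], [197, 197, 185], [240, 247, 238], [239, 243, 231], [237, 240, 228], [237, 241, 229], [237, 241, 230], [238, 241, 230]]
```

Call:
send_rows --pt "-0.2 0 0 0 0 0 -1" --pt "-0.1 0 0 0 0 0 -1" --pt "0 0 0 0 0 0 -1" --pt "0 0 0 0 0 0 -1"

```text
time_s: 23.7
eef_pos: [0.4929, 0.1562, 0.0953]
tool_rot: [0.682, 0.731, 0.001, -0.003]
contact_force: [-0.8, 11.5, -0.6]
finger_gap: 0.0001
```

```bash
python3 meas.py d3t
```

```text
ref (np.float64(214.12211668928086), np.float64(226.2859813084112)) d1 (np.float64(251.5183673469388), np.float64(261.83076923076925))
[0.0003 0.1127 0.0503] [-0.  11.5 -0.6] 23.7
252.56503198294243 261.8391167192429 9.274084736300466
[[36, 63, 96], [40, 64, 103], [36, 54, 89], [105, 85, 53], [238, 179, 61], [214, 95, 33], [213, 36, 32], [204, 31, 24], [202, 39, 34], [203, 41, 32], [199, 36, 25], [189, 36, 32], [184, 112, 96], [171, 175, 158], [182, 176, 161], [233, 136, 48], [240, 193, 48], [239, 195, 55]]
jaw [[238, 198, 58], [239, 200, 62], [238, 198, 61], [238, 198, 60], [237, 198, 59], [237, 197, 57], [237, 198, 60], [239, 202, 59], [240, 198, 52], [218, 137, 50], [197, 199, 186], [239, 245, 237], [239, 242, 230], [237, 241, 228], [237, 240, 228], [238, 241, 230], [237, 240, 229]]
```

Call:
send_rows --pt "-0.2 0 0 0 0 0 -1" --pt "-0.1 0 0 0 0 0 -1" --pt "-0.1 0 0 0 0 0 -1" --pt "0 0 0 0 0 0 -1" --pt "0 0 0 0 0 0 -1"

```text
time_s: 24.25
eef_pos: [0.4931, 0.1526, 0.0953]
tool_rot: [0.682, 0.731, 0.001, -0.003]
contact_force: [-0.6, 12.2, -1.8]
finger_gap: 0.0002
```

```bash
python3 meas.py d4t | head -3
```

```text
ref (np.float64(214.12211668928086), np.float64(226.2859813084112)) d1 (np.float64(251.5183673469388), np.float64(261.83076923076925))
[0.0003 0.109  0.0503] [ 0.2 12.2 -1.8] 24.25
254.44779116465864 261.8198198198198 7.372028655161188
```

The tip is in about 9.8 mm, which is halfway. I'm backing off and lifting away.

Call:
send_rows --pt "0.5 0 0 0 0 0 -1" --pt "1 0 0 0 0 0 -1" --pt "1.5 0 0 0 0 0 -1" --pt "1 0 -1 0 0 0 -1" --pt "0 0 -3 0 0 0 -1" --pt "0 0 -3 0 0 0 -1" --pt "0 0 -3 0 0 0 -1" --pt "0 0 -3 0 0 0 -1"

```text
time_s: 25.1
eef_pos: [0.4908, 0.1902, 0.2273]
tool_rot: [0.681, 0.732, -0.001, -0.001]
contact_force: [1.1, 0.4, -0.2]
finger_gap: -0.0002
```

Call:
send_rows --pt "3 0 -1 0 0 0 -1" --pt "3 0 -1 0 0 0 -1" --pt "3 0 0 0 0 0 -1" --pt "3 0 0 0 0 0 -1" --pt "2 0 0 0 0 0 -1" --pt "0 0 0 0 0 0 -1" --pt "0 0 0 0 0 0 -1"

```text
time_s: 25.8
eef_pos: [0.4807, 0.3296, 0.2456]
tool_rot: [0.681, 0.732, -0.001, -0.001]
contact_force: [-0.2, 0.6, 0.3]
finger_gap: -0.0001
```

```bash
python3 meas.py e1t | sed -n 2,3p
python3 - <<'E'
from h import *
c=snap("side","e1s")
a=np.ascontiguousarray(c["pixels"][:,:,::-1]);t=np.load("pics/e1t.npz")["pixels"][:,:,::-1]
f=lambda x,k:cv2.resize(x,None,fx=k,fy=k,interpolation=cv2.INTER_CUBIC)
A=f(a[180:270,260:350],4.4);B=f(t[190:255,225:335],3.6)
W=np.zeros((max(A.shape[0],B.shape[0]),A.shape[1]+B.shape[1],3),np.uint8);W[:A.shape[0],:A.shape[1]]=A;W[:B.shape[0],A.shape[1]:]=B
cv2.imwrite("pics/e1.png",W);print(W.shape)
# disturbance: rack blue blank, bottle, jar vs start
T0=np.load("pics/top0.npz")["pixels"].astype(int);T1=t[:,:,::-1].astype(int)
for n,(u,v,w,h) in dict(blue=(398,185,35,65),jar=(205,135,28,30),bottle=(275,130,25,30)).items():print(n,abs(T0-T1)[v:v+h,u:u+w].max(2).mean().round(1))
E
```

```text
[0.0003 0.2865 0.2006] [-0.2  0.6  0.3] 25.8
254.41991924629878 261.80981595092027 7.389896704621492
(396, 792, 3)
blue 3.9
jar 5.2
bottle 5.4
```

View pics/e1.png

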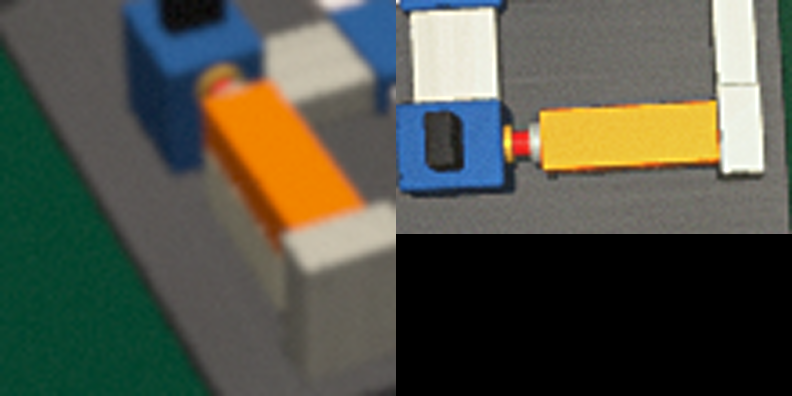

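The blank lies flat, its left side runs straight on into the block's side, and it is held between the jaw (composite u≈720) and the pad (u≈537) with about half the shaft showing. The arm is clear, so I'm handing in.

```bash
python3 -c "
from rig import r
print(r.close_job())"
```

```text
the job is handed in; nothing more can be done
None
```

The amber blank now lies flat on the rest block, held between the fixed jaw and the sprung tip. I handed the job in at about 26 s of the 64 s allowed, with the arm clear of everything.

- **Placing:** I took the blank from the rack's right lane and released it a few millimetres above the block. I then squeezed blank and block lightly together to make the sides flush. In the last side view their sides line up, and in the top view the blank sits tight against the jaw.
- **Tip:** It is pushed in about 9.7 mm by the top camera, and that did not change after I let go. The push force was about 12 N, roughly what the carriage drag plus half the spring should give.
- **Other objects:** The blue blank, the bottle and the jar look unchanged when the last top picture is compared with the first.
- **What disagreed:**
  - My first fit put the caliper about 2 mm too near the robot. I corrected this from the wrist and side views.
  - Before release a fingertip touched the block at about 10 N.
  - By my measurements the carriage started about 15–20 mm closed, not fully open, so I set the final position from the pictures rather than from the distance travelled.

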